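# Change the assembly bench over to the next batch

## Robot

A 6-joint arm with a two-finger parallel gripper is mounted at the origin on the work surface. World frame = base frame: x ahead of the robot, y to its left, z up, the work surface at z = 0. Lengths are in m, angles in rad, forces in N, time in s.
With the tool pointing down it reaches from about 0.25 to 0.725 m from the base axis. Payload 4 kg.
Tool frame: the origin (TCP) lies between the finger pads; the fingertips stand 11 mm ahead of it and the grasp point (between the pads) lies 8 mm behind it (bot.tip_extent is the distance from the TCP to the fingertips, in m); z points along the fingers, y is the line along which they close (so a half turn about z gives the same grasp; the last joint's range is limited). The gripper opens to 85 mm and grips with 20 to 120 N. Pads are 22 mm wide; open, the fingers measure 114 mm over their backs; the gripper's body (76 mm by 85 mm) begins 54 mm behind the grasp point. The pads swing forward as they close: fully open they stand 13 mm farther back than shut.
Start: joints at [-1.148, 0.241, 0.005, 1.335, 0, 1.571], TCP at [0.205, -0.456, 0.242] pointing down, gripper open.
Joint ranges: [-2.72, 2.72], [-1.05, 1.87], [-1.09, 1.28], [-1.99, 2.15], [-1.42, 1.44], [-3.14, 3.14]. Speed limits (rad/s): [2.79, 2.79, 3.14, 3.14, 3.14, 3.14].

## Interface

Orientations are given as a unit quaternion [x, y, z, w].
In Python, from workcell import bot gives the robot as it stands. The module is installed in compiled form; this text tells all that it offers.
- The arm moves only by the tool drive_tool, never from a script. Its argument "rows" is a list of rows, each an object of numbers: "dx", "dy", "dz": the shift along the tool's x, y, z in units of 50 mm (1.0 is 50 mm); "wx", "wy", "wz": the turn, a rotation vector about the tool's x, y, z in units of 5 degrees (1.0 is 5 degrees); "hand": the finger opening in mm, from 0 to 85.4. A call has 1 to 20 rows; each row is the pose to reach, as a shift and turn from the pose commanded when the call began, along the tool's axes at that moment; what a row does not reach only later rows make up. A row lasts 1/10 s, in which the tool goes at most 50 mm and 8.59 degrees, less where a joint would pass 70% of its speed; a pose out of reach is approached as far as the arm can. A call with a gripper value outside its range is refused whole. The fingers move at their own pace and stop on an object; the grip force is fixed at half the most. Time passes only in rows, so rows that repeat a pose let the fingers close. It gives the time, the measured TCP pose, the force, the opening and the grip force at its end, in the units of the state.
- bot.get_obs(): the state, without advancing time (a new reading comes with each control period).
- bot.camera(name): name is "scene" or "side" or "wrist"; returns the picture (480x640x3 uint8, red, green, blue); there is no depth.
- bot.get_calibration(name): a dict with "vfov" (degrees; the focal length in pixels is half the picture's height over the tangent of half this angle, whatever the lens; pixels are square), "cx", "cy" (the principal point, pixels), "origin" and "rotation" of the camera in the world; the wrist camera has in their place "mount" (4x4, takes a point from camera to tool coordinates, whose origin is the TCP and whose axes are the flange's). Camera axes: x right, y up, looking along -z (the intrinsics and any distortion apply to the point x, -y, -z); pixel columns grow to the right and rows downward; lengths in m; the calibration is good to about 2 mm. A picture is of the moment at which its call begins: read the wrist's pose just before it. get_calibration takes no time and is no camera call.
- bot.job_done(): hands the job in; it is judged then, once.
Trained networks look in the newest picture that a camera, given by its name, has taken for a name from the list of things; names that differ only in an ending like _2 or _b are one class to them, and where a whole thing is asked for, a point or a joint stands for the part that bears it (a point fixed in the world has none). Each returns a list of dicts, best first, with "score" (0 to 1); they miss things now and then, are a little off and sometimes report something else, mostly with a low value. They report only what shows in the picture. A call takes as long as a camera call.
- bot.look_for(camera, thing): "extent" ([centre column, centre row, width, height] in pixels, round what is visible of it).
- bot.outline_of(camera, thing): "region" (480x640 bool, what is visible of it) and "extent" ([centre column, centre row, width, height] in pixels, round what is visible of it).
The state is a dict: "clock": time; "joint_pos": joint angles; "joint_vel": joint speeds; "tau": joint torques, N m; "eef_pos": TCP position; "tool_rot": TCP orientation; "ft_force": force on the tool from outside, world axes, zero at the start; "ft_torque": the same for the moment, N m; "grip_width": finger opening in m; "grasp_force": force on a finger pad.
Only numpy, scipy, OpenCV 4.12 (cv2) and the standard library are available. Lean on these libraries where they do the work, as an engineer would, in place of code of your own. Each camera call takes 0.05 s, during which the arm holds its last target. There are 200 camera calls.

## Task

Change this bench over to the next batch: first clear the three pieces of scrap (white foam end cap, brown cardboard channel, ivory moulding runner) off the bench into the blue crate at its far edge, then set the next batch's assembly nest gently down, upright, in the middle of the yellow taped outline, square to it and lengthwise in it. Also set the torque driver's sleeve to number 6, at any point in the job. Leave everything else on the bench where it is, and do not tip the nest.

Things in the scene. Friction and masses are not known exactly. Their poses are not given: they have to be found in the camera images.
- foam: scrap: white foam end cap, U-shaped from the side, 110 (x) x 50 (y) x 46 (z) mm, about 30 g: a floor 18 mm thick with a block 32 mm long and 46 mm high at each end; the middle 46 mm of its length is 18 mm high. Origin: centre of the underside; x lengthwise, z up. Can be gripped across its 50 mm width
- channel: scrap: offcut of brown cardboard U-channel, 120 (x) x 46 (y) x 40 (z) mm, 6 mm walls, open side up, about 50 g, stiff. Origin: centre of the underside; x lengthwise, z up. It may be gripped across its 46 mm width
- runner: scrap: ivory plastic moulding runner, lying flat, about 35 g: a 10 x 10 mm bar 120 mm long (x) with a 46 mm long crossbar (y, 55 mm with its tips) 45 mm either side of the middle, and in the middle an upright sprue about 14 mm thick that reaches 50 mm above the bench (square to x and y for gripping). Origin: underside below the sprue; z up
- crate: blue lattice scrap crate, fixed, on a floor stack against the bench's far edge (plane x = 0.62 m; bench top z = 0), mouth open, rim 12 mm below the bench top. Outside 350 (x) x 420 (y) x 150 (z) mm, walls 8 mm; it begins 10 mm beyond the edge. Origin: centre of its underside, z up; rim 150 mm above it. Its place along the edge varies
- nest: assembly nest, about 0.4 kg: aluminium base plate 140 (x) x 60 (y) x 12 (z) mm with a white acetal cradle 110 x 50 mm, from 12 to 42 mm high, a groove 24 mm wide along x in its top. Origin: centre of the underside; x lengthwise, z up. Grip it from above across the cradle's 50 mm width (sides parallel to x). Stands at one side of the work area
- outline: yellow taped outline on the bench, inside 180 (x) x 100 (y) mm, strips 12 mm wide, flat, fixed. Origin: its centre, at bench height; x lengthwise. Scrap lies on and around it at the start
- driver: red torque driver held bit down in a dark round bench stand (foot 100 mm across), fixed. Origin: centre of the foot on the bench; z up, on the driver's axis. Its barrel, 60 mm across, ends 170 mm up in a flat shoulder with white numbers 1 to 9, 20 degrees apart, clockwise seen from above; 5 lies towards its -x axis. Stands across the work area from the nest
- sleeve (a joint): black knurled sleeve on top of the driver, 40 mm across, from 171 to 212 mm above the bench; a white line from its centre to its rim and down its side points at the number set. Turns about the vertical axis, clicks at each number (about 0.1 N m). Rad: 0 at number 1, plus 0.349 (20 degrees) per number, clockwise from above; 6 is 1.745. Stops at 1 and 9. Starts at 2, 3 or 4
- sleeve_grip (a point): point on the sleeve's axis, 195 mm above the bench, at the height to grip it
- screwcup: bystander: small open steel screw cup, 56 mm in diameter, 35 mm high. Leave alone. Origin: centre of the underside
- tin: bystander: small closed steel tin, 58 mm in diameter, 42 mm high. Leave alone. Origin: centre of the underside
- smallroll: bystander: small roll of yellow tape lying flat, 58 mm in diameter, 24 mm high. Leave alone. Origin: centre of the underside
- glue: bystander: small red glue bottle with black cap, standing, 36 mm in diameter, 75 mm high. Leave alone. Origin: centre of the underside

How it is judged:
By the outcome, as a careful person would: the job done as asked, in the order asked, and still so for the second after the job is handed in, with the robot touching nothing.
It also fails if it takes over 72 s, if anything falls off the work surface, if the arm or the gripper's body presses on something with over 40 N, if the wrist force passes 120 N, or if a joint passes its speed limit or range.

## Working session

There is one attempt and no reset: what is moved stays moved. The work goes in short steps, Python scripts to look and compute and a tool call to move; the robot and the scene stay as the last step left them, time stands still between calls to the robot, and variables do not carry over. Pictures are saved under pics/ and viewed, at most 10 in all, crops included, and the job is handed in when it is done.

Besides the shell and the picture viewer there is one more tool, called after "Emit:" as a command line: name --argument value ..., lists and objects as JSON in quotes. drive_tool: Moves the arm, as the interface text tells. Its arguments: {"type":"object","properties":{"rows":{"type":"array","items":{"type":"object","properties":{"dx":{"type":"number"},"dy":{"type":"number"},"dz":{"type":"number"},"wx":{"type":"number"},"wy":{"type":"number"},"wz":{"type":"number"},"hand":{"type":"number"}}}}},"required":["rows"]}

```bash
mkdir -p pics
cat > h.py <<'E'
import numpy as np, cv2
from workcell import bot
from scipy.spatial.transform import Rotation as R
def K(name):
    c=bot.get_calibration(name); f=240/np.tan(np.radians(c['vfov'])/2); return c,f
def pose(name,obs=None):
    c,f=K(name)
    if name=='wrist':
        M=np.array(c['mount']); o=obs or bot.get_obs()
        T=np.eye(4);T[:3,:3]=R.from_quat(o['tool_rot']).as_matrix();T[:3,3]=o['eef_pos']
        T=T@M; return c,f,T[:3,3],T[:3,:3]
    r=np.array(c['rotation']); 
    if r.size==4: r=R.from_quat(r).as_matrix()
    return c,f,np.array(c['origin']),r
def ray(P,u,v):
    c,f,o,r=P
    k=c.get('distortion'); 
    return o, r@np.array([(u-c['cx'])/f,-(v-c['cy'])/f,-1])
def at(P,u,v,z):
    o,d=ray(P,u,v); return o+d*(z-o[2])/d[2]
def proj(P,p):
    c,f,o,r=P; q=r.T@(np.array(p)-o); return c['cx']-f*q[0]/q[2], c['cy']+f*q[1]/q[2]
E
python3 - <<'E'
from h import *
for n in('scene','side','wrist'):
    print(n,bot.get_calibration(n)); im=bot.camera(n); cv2.imwrite(f'pics/{n}0.png',im[:,:,::-1])
    for t in ['foam','channel','runner','crate','nest','outline','driver','sleeve','screwcup','tin','smallroll','glue']:
        L=bot.look_for(n,t)
        if L: print(t,[(round(l['score'],2),np.round(l['extent']).tolist()) for l in L[:2]])
print(bot.get_obs())
E
```

```text
scene {'vfov': 51.284473189817604, 'cx': 318.56566441797804, 'cy': 242.3981393524995, 'origin': array([ 1.17603587, -0.09151449,  0.94335466]), 'rotation': array([0.21031222, 0.18289522, 0.63280503, 0.72240979])}
foam [(0.8, [378.0, 198.0, 28.0, 56.0]), (0.73, [139.0, 197.0, 62.0, 90.0])]
channel [(0.63, [255.0, 221.0, 34.0, 53.0]), (0.16, [139.0, 197.0, 66.0, 89.0])]
runner [(0.68, [319.0, 215.0, 35.0, 47.0]), (0.19, [120.0, 166.0, 28.0, 24.0])]
crate [(0.89, [331.0, 367.0, 237.0, 227.0])]
nest [(0.63, [466.0, 179.0, 52.0, 56.0])]
outline [(0.67, [297.0, 215.0, 53.0, 68.0]), (0.34, [378.0, 198.0, 27.0, 49.0])]
driver [(0.91, [138.0, 195.0, 65.0, 89.0])]
sleeve [(0.72, [119.0, 170.0, 24.0, 26.0])]
screwcup [(0.91, [439.0, 226.0, 21.0, 28.0])]
smallroll [(0.92, [413.0, 168.0, 27.0, 24.0])]
glue [(0.61, [204.0, 250.0, 22.0, 24.0])]
side {'vfov': 44.632712101584936, 'cx': 319.0263782601627, 'cy': 239.9122886257468, 'origin': array([0.00946825, 0.63347117, 0.91014128]), 'rotation': array([-0.1471089 ,  0.35536807,  0.86303013, -0.32749276])}
foam [(0.88, [315.0, 316.0, 54.0, 63.0])]
chan
[... 1085 characters left out ...]
pos': array([-1.14798622e+00,  2.40559425e-01,  5.00471217e-03,  1.33524276e+00,
        1.71188381e-05,  1.57081645e+00]), 'joint_vel': array([ 1.01965123e-03,  7.99384078e-04,  3.77120570e-04,  9.98867945e-05,
       -3.02964561e-04, -7.66972801e-04]), 'tau': array([-1.44910173e-03, -3.72202599e+01,  2.52685779e+01,  1.33019286e-03,
        7.27809288e-05, -5.88570526e-07]), 'eef_pos': array([ 0.20516071, -0.45595387,  0.24232855]), 'tool_rot': array([ 9.77739164e-01,  2.09824040e-01,  8.24879859e-06, -2.35546946e-06]), 'ft_force': array([0.37850051, 0.42797724, 0.40994996]), 'ft_torque': array([-0.03189342,  0.00170244, -0.04317978]), 'grasp_force': 0.0, 'grip_width': 0.08551836132910316}
```

View pictures.

View pics/scene0.png

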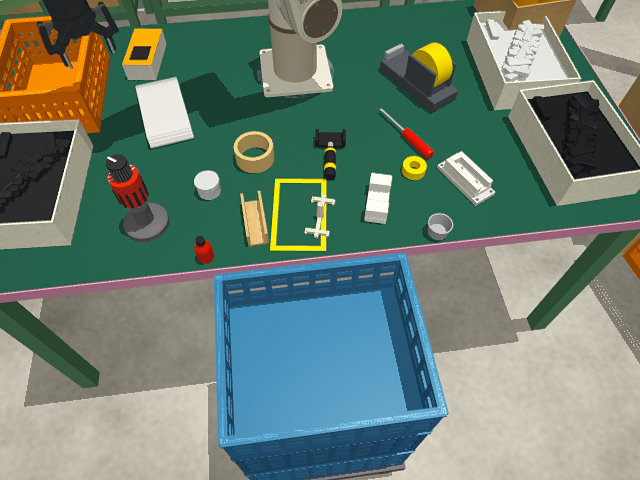

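View pics/side0.png

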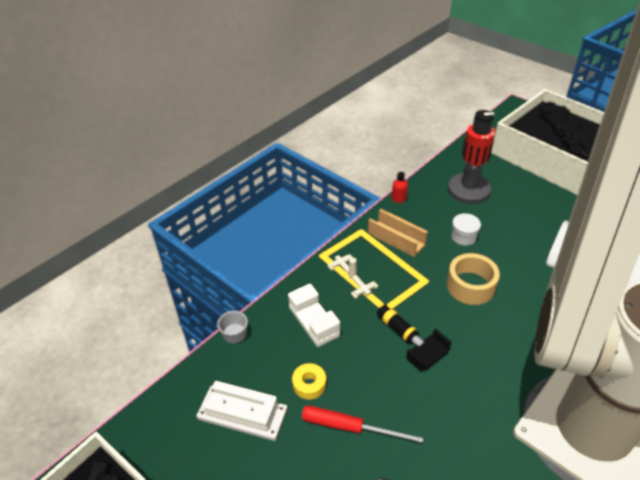

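Run:
```python
from h import *
S=pose('scene');D=pose('side')
print(bot.get_calibration('scene').keys())
for t,a,b,h in [('foam',(378,198),(315,316),.023),('channel',(255,221),(400,235),.02),('runner',(319,215),(355,276),.01),('nest',(466,179),(241,409),.02),('outline',(297,215),(374,271),0),('driver',(138,195),(472,156),.1),('sleeve',(119,170),(484,122),.19),('cup',(439,226),(234,326),.018),('roll',(413,168),(307,380),.012),('glue',(204,250),(400,185),.037)]:
    print(t,at(S,*a,h).round(3),at(D,*b,h).round(3))
print(at(D,468,229,.02))
```

```text
dict_keys(['vfov', 'cx', 'cy', 'origin', 'rotation'])
foam [0.496 0.14  0.023] [0.491 0.14  0.023]
channel [ 0.521 -0.146  0.02 ] [ 0.502 -0.146  0.02 ]
runner [ 0.516 -0.001  0.01 ] [0.505 0.002 0.01 ]
nest [0.465 0.359 0.02 ] [0.454 0.365 0.02 ]
outline [ 0.503 -0.05   0.   ] [ 0.49  -0.042  0.   ]
driver [ 0.478 -0.384  0.1  ] [ 0.487 -0.391  0.1  ]
sleeve [ 0.485 -0.393  0.19 ] [ 0.48 -0.4   0.19]
cup [0.587 0.261 0.018] [0.593 0.256 0.018]
roll [0.409 0.245 0.012] [0.412 0.247 0.012]
glue [ 0.594 -0.258  0.037] [ 0.592 -0.266  0.037]
[ 0.40088221 -0.25839611  0.02      ]
```

Emit:
drive_tool --rows '[{"dx":5,"dy":0.8,"dz":-2,"wz":-15.5},{"dx":5,"dy":0.8,"dz":-2,"wz":-31},{"dx":5,"dy":0.8,"dz":-2,"wz":-31},{"dx":5,"dy":0.8,"dz":-2,"wz":-31},{"dx":5,"dy":0.8,"dz":-2,"wz":-31},{"dx":5,"dy":0.8,"dz":-2,"wz":-31},{"dx":5,"dy":0.8,"dz":-2,"wz":-31},{"dx":5,"dy":0.8,"dz":-2,"wz":-31},{"dx":5,"dy":0.8,"dz":-2,"wz":-31},{"dx":5,"dy":0.8,"dz":-2,"wz":-31},{"dx":5,"dy":0.8,"dz":-2,"wz":-31},{"dx":5,"dy":0.8,"dz":-2,"wz":-31},{"dx":5,"dy":0.8,"dz":-2,"wz":-31},{"dx":5,"dy":0.8,"dz":-2,"wz":-31},{"dx":5,"dy":0.8,"dz":-2,"wz":-31},{"dx":5,"dy":0.8,"dz":-2,"wz":-31},{"dx":5,"dy":0.8,"dz":-2,"wz":-31},{"dx":5,"dy":0.8,"dz":-2,"wz":-31},{"dx":5,"dy":0.8,"dz":-2,"wz":-31},{"dx":5,"dy":0.8,"dz":-2,"wz":-31}]'

```text
invalid input at $.rows[0]: expected keys dx, dy, dz, wx, wy, wz, hand
```

```bash
cat >> h.py <<'E'
def st():
    o=bot.get_obs(); print('t',o['clock'],'p',np.round(o['eef_pos'],4),'x-yaw',round(np.degrees(np.arctan2(*R.from_quat(o['tool_rot']).as_matrix()[1::-1,0])),2),'j',np.round(o['joint_pos'],2),'F',np.round(o['ft_force'],1),'w',o['grip_width'],o['grasp_force']); return o
def delta(target,yaw=None):
    o=bot.get_obs(); M=R.from_quat(o['tool_rot']).as_matrix()
    d=M.T@(np.array(target)-o['eef_pos'])/.05
    y=np.degrees(np.arctan2(M[1,0],M[0,0])); w=0
    if yaw is not None: w=-((yaw-y+180)%360-180)/5
    print('d',d.round(2),'wz',round(w,2), 'z tilt',M[:,2].round(3))
E
python3 - <<'E'
from h import *
o=st(); P=pose('wrist',o); im=bot.camera('wrist'); cv2.imwrite('pics/w1full.png',im[:,:,::-1])
for n in('sleeve','driver'):
    print(n,[(l['score'],l['extent']) for l in bot.look_for('wrist',n)[:2]])
E
```

```text
t 1.95 p [ 0.2052 -0.456   0.2423] x-yaw 24.22 j [-1.15  0.24  0.01  1.34  0.    1.57] F [0.4 0.4 0.4] w 0.08551836132910316 0.0
sleeve []
driver []
```

View pics/w1full.png

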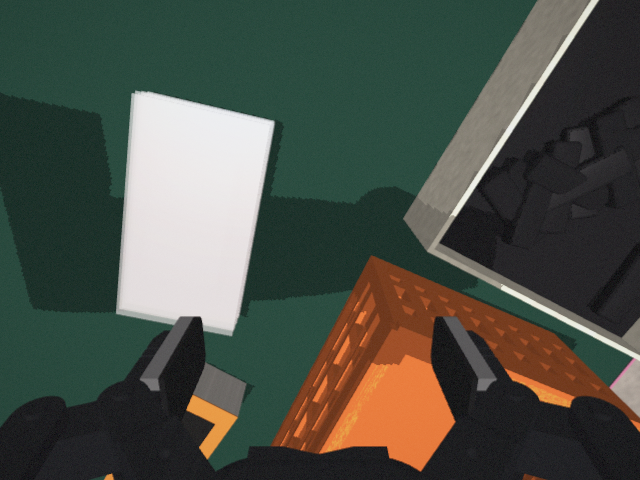

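The move was refused because every row needs all seven keys, so this picture is still the start view: the fingers are at the bottom and the orange crate is under them. I'll resend with full rows.

Emit:
drive_tool --rows '[{"dx":0,"dy":0,"dz":-1,"wx":0,"wy":0,"wz":0,"hand":85},{"dx":1,"dy":0.2,"dz":-2,"wx":0,"wy":0,"wz":-2,"hand":85},{"dx":2,"dy":0.3,"dz":-2,"wx":0,"wy":0,"wz":-4,"hand":85},{"dx":5,"dy":0.8,"dz":-2,"wx":0,"wy":0,"wz":-31,"hand":85},{"dx":5,"dy":0.8,"dz":-2,"wx":0,"wy":0,"wz":-31,"hand":85},{"dx":5,"dy":0.8,"dz":-2,"wx":0,"wy":0,"wz":-31,"hand":85},{"dx":5,"dy":0.8,"dz":-2,"wx":0,"wy":0,"wz":-31,"hand":85},{"dx":5,"dy":0.8,"dz":-2,"wx":0,"wy":0,"wz":-31,"hand":85},{"dx":5,"dy":0.8,"dz":-2,"wx":0,"wy":0,"wz":-31,"hand":85},{"dx":5,"dy":0.8,"dz":-2,"wx":0,"wy":0,"wz":-31,"hand":85},{"dx":5,"dy":0.8,"dz":-2,"wx":0,"wy":0,"wz":-31,"hand":85},{"dx":5,"dy":0.8,"dz":-2,"wx":0,"wy":0,"wz":-31,"hand":85},{"dx":5,"dy":0.8,"dz":-2,"wx":0,"wy":0,"wz":-31,"hand":85},{"dx":5,"dy":0.8,"dz":-2,"wx":0,"wy":0,"wz":-31,"hand":85},{"dx":5,"dy":0.8,"dz":-2,"wx":0,"wy":0,"wz":-31,"hand":85},{"dx":5,"dy":0.8,"dz":-2,"wx":0,"wy":0,"wz":-31,"hand":85},{"dx":5,"dy":0.8,"dz":-2,"wx":0,"wy":0,"wz":-31,"hand":85},{"dx":5,"dy":0.8,"dz":-2,"wx":0,"wy":0,"wz":-31,"hand":85},{"dx":5,"dy":0.8,"dz":-2,"wx":0,"wy":0,"wz":-31,"hand":85},{"dx":5,"dy":0.8,"dz":-2,"wx":0,"wy":0,"wz":-31,"hand":85}]'

```text
clock: 4.1
eef_pos: [0.4496, -0.3899, 0.3422]
tool_rot: [0.007, 1.0, 0.0, -0.0]
ft_force: [-0.9, -0.8, -0.3]
grip_width: 0.0851
grasp_force: 0.0
```

Run:
```python
from h import *
o=st(); P=pose('wrist',o); im=bot.camera('wrist'); cv2.imwrite('pics/w2full.png',im[:,:,::-1])
for n in('sleeve','driver'):
    print(n,[(l['score'],l['extent']) for l in bot.look_for('wrist',n)[:2]])
print(proj(P,[.482,-.395,.171]),proj(P,[.482,-.395,.212]))
```

```text
t 4.1 p [ 0.4496 -0.3899  0.3422] x-yaw 179.22 j [-0.71  0.43  0.53  1.67  0.   -0.7 ] F [-0.9 -0.8 -0.3] w 0.08506639791088824 0.0
sleeve [(0.73, [314.5, 261.1, 52.0, 59.5])]
driver [(0.89, [316.2, 225.5, 86.6, 132.2])]
(np.float64(313.2134694631066), np.float64(251.74549069903898)) (np.float64(312.4961700168009), np.float64(272.28361487581134))
```

View pics/w2full.png

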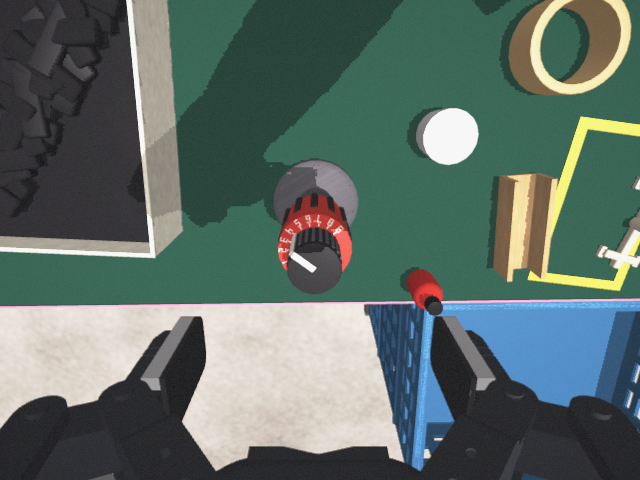

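The view looks down on the driver: sleeve top near (314,268), with its white line running up-left to about (291,254). The number ring peaks near (318,218). I'll zoom in to read the numbers.

Run:
```python
from h import *
im=cv2.imread('pics/w2full.png')
c=cv2.resize(im[190:300,255:375],None,fx=5,fy=5,interpolation=cv2.INTER_CUBIC); cv2.imwrite('pics/w2z.png',c)
```

```text
(no output)
```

View pics/w2z.png

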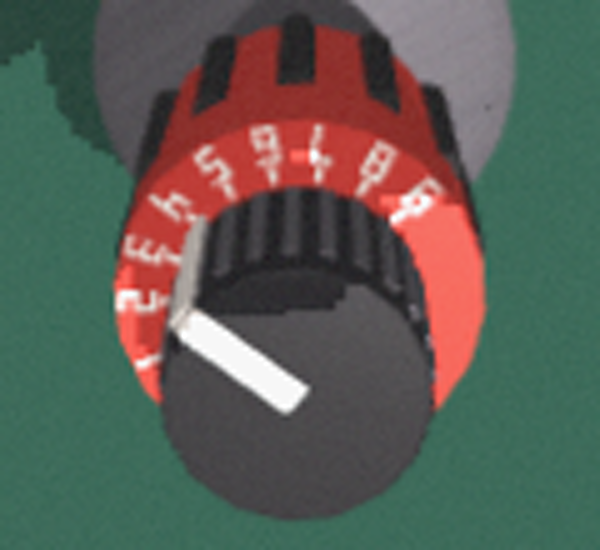

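The zoom shows digits 1–9 from the left at (145,360) round the top to (420,205), with 5 at (215,165) and 6 at (265,145). The line runs from (298,395) to (180,315).

Run:
```python
from h import *
P=pose('wrist',bot.get_obs())
px=lambda x,y:(255+x/5,190+y/5)
c=at(P,*px(298,392),.212); print('top c',c)
a=lambda p:np.degrees(np.arctan2(p[1]-c[1],p[0]-c[0]))%360
print('line top',a(at(P,*px(180,315),.212)),a(at(P,*px(192,320),.212)),'side bot',a(at(P,*px(190,305),.212)))
for n,q in zip(range(1,10),[(145,360),(138,300),(145,250),(172,205),(215,165),(265,150),(318,150),(375,165),(418,205)]):
    p=at(P,*px(*q),.170); print(n,a(p).round(1),np.linalg.norm((p-c)[:2]).round(4))
print('hidden base of line: shoulder centre px',proj(P,[c[0],c[1],.17]))
```

```text
top c [ 0.47905042 -0.39351885  0.212     ]
line top 233.6681028040155 232.57378601363888 side bot 227.79293295053316
1 294.9 0.0284
2 273.1 0.0264
3 254.0 0.0259
4 234.0 0.025
5 211.7 0.025
6 192.3 0.0241
7 172.1 0.0236
8 149.5 0.0241
9 126.3 0.0237
hidden base of line: shoulder centre px (np.float64(315.0805930568383), np.float64(247.83620891119378))
```

Emit:
drive_tool --rows '[{"dx":-0.59,"dy":-0.06,"dz":0.8,"wx":0,"wy":0,"wz":0,"hand":85},{"dx":-0.59,"dy":-0.06,"dz":1.8,"wx":0,"wy":0,"wz":0,"hand":85},{"dx":-0.59,"dy":-0.06,"dz":2.6,"wx":0,"wy":0,"wz":0,"hand":70},{"dx":-0.59,"dy":-0.06,"dz":3.1,"wx":0,"wy":0,"wz":0,"hand":60},{"dx":-0.59,"dy":-0.06,"dz":3.1,"wx":0,"wy":0,"wz":0,"hand":30},{"dx":-0.59,"dy":-0.06,"dz":3.1,"wx":0,"wy":0,"wz":0,"hand":30},{"dx":-0.59,"dy":-0.06,"dz":3.1,"wx":0,"wy":0,"wz":0,"hand":30},{"dx":-0.59,"dy":-0.06,"dz":3.1,"wx":0,"wy":0,"wz":0,"hand":30},{"dx":-0.59,"dy":-0.06,"dz":3.1,"wx":0,"wy":0,"wz":0,"hand":30}]'

```text
clock: 5.15
eef_pos: [0.4778, -0.3928, 0.1856]
tool_rot: [0.007, 1.0, 0.001, -0.002]
ft_force: [-1.8, -1.9, -20.5]
grip_width: 0.0389
grasp_force: 64.1
```

Emit:
drive_tool --rows '[{"dx":0,"dy":0,"dz":0,"wx":0,"wy":0,"wz":1.5,"hand":30},{"dx":0,"dy":0,"dz":0,"wx":0,"wy":0,"wz":3,"hand":30},{"dx":0,"dy":0,"dz":0,"wx":0,"wy":0,"wz":4.5,"hand":30},{"dx":0,"dy":0,"dz":0,"wx":0,"wy":0,"wz":6,"hand":30},{"dx":0,"dy":0,"dz":0,"wx":0,"wy":0,"wz":7.2,"hand":30},{"dx":0,"dy":0,"dz":0,"wx":0,"wy":0,"wz":8.2,"hand":30},{"dx":0,"dy":0,"dz":0,"wx":0,"wy":0,"wz":8.2,"hand":30},{"dx":0,"dy":0,"dz":0,"wx":0,"wy":0,"wz":8,"hand":30},{"dx":0,"dy":0,"dz":0,"wx":0,"wy":0,"wz":8,"hand":85},{"dx":0,"dy":0,"dz":0,"wx":0,"wy":0,"wz":8,"hand":85},{"dx":0,"dy":0,"dz":0,"wx":0,"wy":0,"wz":8,"hand":85},{"dx":0,"dy":0,"dz":-1,"wx":0,"wy":0,"wz":8,"hand":85},{"dx":0,"dy":0,"dz":-2,"wx":0,"wy":0,"wz":8,"hand":85},{"dx":0,"dy":0,"dz":-3.1,"wx":0,"wy":0,"wz":8,"hand":85},{"dx":0,"dy":0,"dz":-3.1,"wx":0,"wy":0,"wz":8,"hand":85}]'

```text
clock: 6.65
eef_pos: [0.4812, -0.3953, 0.3542]
tool_rot: [0.348, 0.937, -0.004, 0.01]
ft_force: [-0.1, -0.3, 0.6]
grip_width: 0.085
grasp_force: 0.0
```

Run:
```python
from h import *
o=st(); P=pose('wrist',o); im=bot.camera('wrist')
u,v=map(int,proj(P,[.479,-.3935,.19])); print(u,v)
c=im[v-55:v+55,u-60:u+60,::-1]; cv2.imwrite('pics/w3z.png',cv2.resize(c,None,fx=4,fy=4,interpolation=cv2.INTER_CUBIC))
# white pixels on the top disc, rectified
t=np.array([.479,-.3935,.212]); acc=[]
for r in np.linspace(.004,.017,14):
  for a in range(0,360,2):
    p=t+[r*np.cos(np.radians(a)),r*np.sin(np.radians(a)),0]; x,y=proj(P,p)
    if im[int(round(y)),int(round(x))].min()>150: acc.append(a)
print('line angle',np.median(acc),len(acc))
```

```text
t 6.65 p [ 0.4812 -0.3953  0.3542] x-yaw 139.23 j [-0.69  0.48  0.64  1.71 -0.    0.02] F [-0.1 -0.3  0.6] w 0.08501612400295067 0.0
318 206
line angle 196.0 243
```

View pics/w3z.png

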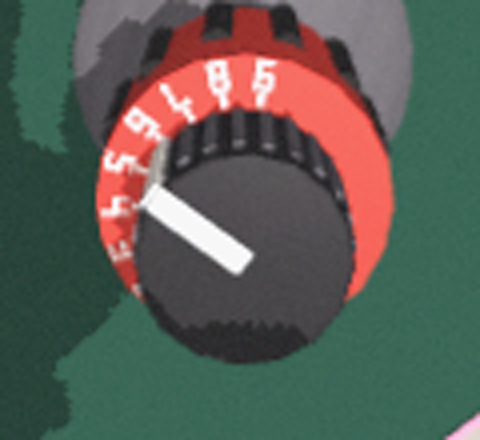

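Emit:
drive_tool --rows '[{"dx":6.3,"dy":5.8,"dz":0,"wx":0,"wy":0,"wz":-8.2,"hand":85},{"dx":6.3,"dy":5.8,"dz":0,"wx":0,"wy":0,"wz":-8.2,"hand":85},{"dx":6.3,"dy":5.8,"dz":0,"wx":0,"wy":0,"wz":-8.2,"hand":85},{"dx":6.3,"dy":5.8,"dz":0,"wx":0,"wy":0,"wz":-8.2,"hand":85},{"dx":6.3,"dy":5.8,"dz":0,"wx":0,"wy":0,"wz":-8.2,"hand":85},{"dx":6.3,"dy":5.8,"dz":0,"wx":0,"wy":0,"wz":-8.2,"hand":85},{"dx":6.3,"dy":5.8,"dz":0,"wx":0,"wy":0,"wz":-8.2,"hand":85},{"dx":6.3,"dy":5.8,"dz":0,"wx":0,"wy":0,"wz":-8.2,"hand":85},{"dx":6.3,"dy":5.8,"dz":0,"wx":0,"wy":0,"wz":-8.2,"hand":85},{"dx":6.3,"dy":5.8,"dz":0,"wx":0,"wy":0,"wz":-8.2,"hand":85},{"dx":6.3,"dy":5.8,"dz":0,"wx":0,"wy":0,"wz":-8.2,"hand":85}]'

```text
clock: 7.8
eef_pos: [0.4299, 0.0324, 0.3427]
tool_rot: [-0.003, 1.0, -0.0, 0.001]
ft_force: [0.2, -0.5, 0.1]
grip_width: 0.085
grasp_force: 0.0
```

Run:
```python
from h import *
o=st(); P=pose('wrist',o); im=bot.camera('wrist'); bot_im=im.copy()
np.save('pics/p4.npy',[0])
for n,z in(('foam',.046),('channel',.04),('runner',.01),('nest',.042),('outline',0),('screwcup',.035),('smallroll',.024),('glue',.075),('tin',.042)):
    L=bot.outline_of('wrist',n)
    if not L: print(n,'none'); continue
    m=L[0]['region'].astype(np.uint8); cs,_=cv2.findContours(m,0,1); cn=max(cs,key=cv2.contourArea).reshape(-1,2)
    w=np.array([at(P,u,v,z)[:2] for u,v in cn]); r=cv2.minAreaRect((w*1000).astype(np.float32))
    print(n,round(L[0]['score'],2),np.round(L[0]['extent']),'rect mm',np.round(r[0],1),np.round(r[1],1),round(r[2],1))
    cv2.polylines(bot_im,[cn],True,(255,0,255),1)
cv2.imwrite('pics/w4.png',bot_im[:,:,::-1]); cv2.imwrite('pics/w4raw.png',im[:,:,::-1])
```

```text
t 7.8 p [0.4299 0.0324 0.3427] x-yaw -179.66 j [ 0.08  0.08  0.07  1.56 -0.    0.07] F [ 0.2 -0.5  0.1] w 0.08495229679286433 0.0
foam 0.93 [413. 233.  80. 102.] rect mm [489.5 133.2] [ 59.8 113.5] 72.7
channel none
runner 0.85 [297. 241.  62.  90.] rect mm [5.119e+02 2.000e-01] [ 53.4 120.3] 73.0
nest 0.77 [597. 196.  86. 127.] rect mm [445.8 344.5] [139.9  74.4] 25.2
outline 0.88 [257. 223. 111. 168.] rect mm [496.3 -46.4] [124.7 204.6] 81.8
screwcup 0.97 [499. 304.  49.  50.] rect mm [582.  253.2] [71.1 54.2] 31.0
smallroll 0.8 [508. 158.  60.  55.] rect mm [406.2 241. ] [64.5 57. ] 72.2
glue 0.97 [ 82. 306.  54.  46.] rect mm [ 567.4 -236.8] [32.5 79.9] 38.1
tin 0.97 [ 64. 155.  74.  56.] rect mm [ 402.9 -241.2] [56.9 77.3] 0.3
```

View pics/w4.png

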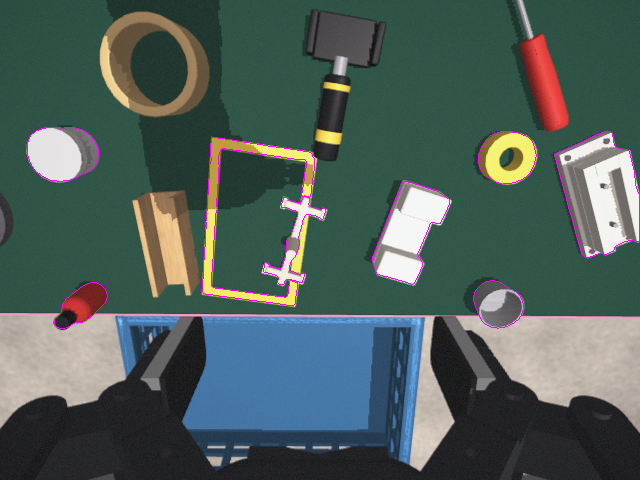

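All the networks' outlines sit on their objects in the picture: foam at (413,233), runner at (297,241), outline at (257,223). The channel at about (168,245) was missed, so I'll segment it by colour and also measure the crate.

Run:
```python
from h import *
o=bot.get_obs(); P=pose('wrist',o); im=cv2.imread('pics/w4raw.png'); hsv=cv2.cvtColor(im,cv2.COLOR_BGR2HSV)
m=cv2.inRange(hsv,(8,70,60),(22,255,255)); m[:180]=0; m[310:]=0; m[:,:125]=0; m[:,202:]=0
cs,_=cv2.findContours(m,0,1); cn=max(cs,key=cv2.contourArea).reshape(-1,2)
for z in(.0,.04):
  w=np.array([at(P,u,v,z)[:2] for u,v in cn]); r=cv2.minAreaRect((w*1000).astype(np.float32)); print('channel',z,r)
print('px rect',cv2.minAreaRect(cn))
print('approx',cv2.approxPolyDP(cv2.convexHull(cn),4,True).reshape(-1,2).tolist())
for u in(117,425): print('crate',at(P,u,319,-.012))
print('sprue base/top',at(P,293,254,.0),at(P,292,243,.05))
print('sprue proj if (.512,0)',proj(P,[.512,0,.05]),proj(P,[.512,0,.01]))
# foam: project hypotheses
for q in [(-.055,-.025),(.055,-.025),(.055,.025),(-.055,.025)]:
    y=np.radians(-17.3); p=np.array([.491,.1375])+[q[0]*np.cos(y)-q[1]*np.sin(y),q[0]*np.sin(y)+q[1]*np.cos(y)]
    print('foam top corner',np.round(proj(P,[*p,.046])))
```

```text
channel 0.0 ((520.3156127929688, -159.134521484375), (139.83067321777344, 65.20372772216797), 3.4497008323669434)
channel 0.04 ((505.6690979003906, -143.0756378173828), (128.022216796875, 59.697357177734375), 3.4496960639953613)
px rect ((166.5721435546875, 244.07550048828125), (108.09447479248047, 52.77280807495117), 79.99201965332031)
approx [[183, 190], [199, 280], [189, 295], [153, 296], [132, 200], [145, 193]]
crate [ 0.63240429 -0.24686304 -0.012     ]
crate [ 0.63129073  0.17840664 -0.012     ]
sprue base/top [ 0.5309358  -0.00107081  0.        ] [0.49824015 0.00143864 0.05      ]
sprue proj if (.512,0) (np.float64(290.96906936427547), np.float64(254.4007813032541)) (np.float64(293.0921104615122), np.float64(242.59606274811372))
foam top corner [410. 183.]
foam top corner [375. 273.]
foam top corner [415. 284.]
foam top corner [453. 197.]
```

Emit:
drive_tool --rows '[{"dx":-0.6,"dy":1,"dz":0.8,"wx":0,"wy":0,"wz":1.7,"hand":85},{"dx":-1.23,"dy":2.09,"dz":1.6,"wx":0,"wy":0,"wz":3.5,"hand":85},{"dx":-1.23,"dy":2.09,"dz":2.5,"wx":0,"wy":0,"wz":3.5,"hand":85},{"dx":-1.23,"dy":2.09,"dz":3.5,"wx":0,"wy":0,"wz":3.5,"hand":85},{"dx":-1.23,"dy":2.09,"dz":4.5,"wx":0,"wy":0,"wz":3.5,"hand":80},{"dx":-1.23,"dy":2.09,"dz":5.4,"wx":0,"wy":0,"wz":3.5,"hand":80},{"dx":-1.23,"dy":2.09,"dz":6.1,"wx":0,"wy":0,"wz":3.5,"hand":80},{"dx":-1.23,"dy":2.09,"dz":6.5,"wx":0,"wy":0,"wz":3.5,"hand":80},{"dx":-1.23,"dy":2.09,"dz":6.5,"wx":0,"wy":0,"wz":3.5,"hand":40},{"dx":-1.23,"dy":2.09,"dz":6.5,"wx":0,"wy":0,"wz":3.5,"hand":40},{"dx":-1.23,"dy":2.09,"dz":6.5,"wx":0,"wy":0,"wz":3.5,"hand":40},{"dx":-1.23,"dy":2.09,"dz":6.5,"wx":0,"wy":0,"wz":3.5,"hand":40}]'

```text
clock: 9.5
eef_pos: [0.4931, 0.1373, 0.0196]
tool_rot: [0.15, 0.989, 0.001, 0.002]
ft_force: [0.0, -0.4, -0.0]
grip_width: 0.0481
grasp_force: 61.7
```

Emit:
drive_tool --rows '[{"dx":0,"dy":0,"dz":-0.9,"wx":0,"wy":0,"wz":0,"hand":40},{"dx":-0.5,"dy":0,"dz":-1.6,"wx":0,"wy":0,"wz":0,"hand":40},{"dx":-1.4,"dy":0.1,"dz":-1.6,"wx":0,"wy":0,"wz":0,"hand":40},{"dx":-2.4,"dy":0.2,"dz":-1.6,"wx":0,"wy":0,"wz":0,"hand":40},{"dx":-3.4,"dy":0.2,"dz":-1.6,"wx":0,"wy":0,"wz":0,"hand":40},{"dx":-4.4,"dy":0.2,"dz":-1.4,"wx":0,"wy":0,"wz":0,"hand":40},{"dx":-4.45,"dy":0.2,"dz":-0.8,"wx":0,"wy":0,"wz":0,"hand":40},{"dx":-4.45,"dy":0.2,"dz":0,"wx":0,"wy":0,"wz":0,"hand":40},{"dx":-4.45,"dy":0.2,"dz":0.3,"wx":0,"wy":0,"wz":0,"hand":40},{"dx":-4.45,"dy":0.2,"dz":0.3,"wx":0,"wy":0,"wz":0,"hand":40},{"dx":-4.45,"dy":0.2,"dz":0.3,"wx":0,"wy":0,"wz":0,"hand":80},{"dx":-4.45,"dy":0.2,"dz":0.3,"wx":0,"wy":0,"wz":0,"hand":80}]'

```text
clock: 10.7
eef_pos: [0.7084, 0.0808, 0.0058]
tool_rot: [0.15, 0.989, 0.001, 0.003]
ft_force: [0.4, 0.4, -0.4]
grip_width: 0.0753
grasp_force: 0.0
```

Emit:
drive_tool --rows '[{"dx":0,"dy":0,"dz":-1,"wx":0,"wy":0,"wz":0,"hand":85},{"dx":0,"dy":-0.3,"dz":-2,"wx":0,"wy":0,"wz":0,"hand":85},{"dx":0.6,"dy":-1,"dz":-2.6,"wx":0,"wy":0,"wz":0,"hand":85},{"dx":1.2,"dy":-1.6,"dz":-3.2,"wx":0,"wy":0,"wz":0,"hand":85},{"dx":1.9,"dy":-2.2,"dz":-3.8,"wx":0,"wy":0,"wz":0,"hand":85},{"dx":2.6,"dy":-2.8,"dz":-4.4,"wx":0,"wy":0,"wz":0,"hand":85},{"dx":3.5,"dy":-3.4,"dz":-4.9,"wx":0,"wy":0,"wz":0,"hand":85},{"dx":3.5,"dy":-3.4,"dz":-4.9,"wx":0,"wy":0,"wz":0,"hand":85},{"dx":3.5,"dy":-3.4,"dz":-4.9,"wx":0,"wy":0,"wz":0,"hand":85}]'

```text
clock: 11.6
eef_pos: [0.4877, -0.0309, 0.253]
tool_rot: [0.151, 0.989, 0.0, 0.005]
ft_force: [1.4, 0.4, 0.2]
grip_width: 0.0849
grasp_force: 0.0
```

```bash
cat >> h.py <<'E'
def rect(P,m,z):
    cs,_=cv2.findContours(m.astype(np.uint8),0,1); cn=max(cs,key=cv2.contourArea).reshape(-1,2)
    w=np.array([at(P,u,v,z)[:2] for u,v in cn])*1000
    return cn,cv2.minAreaRect(w.astype(np.float32))
E
python3 - <<'E'
from h import *
o=st(); P=pose('wrist',o); im=bot.camera('wrist'); d=im.copy()
for n,z in(('foam',-.1),('channel',.04),('runner',.005),('outline',0)):
    L=bot.outline_of('wrist',n)
    if L:
        cn,r=rect(P,L[0]['region'],z); print(n,L[0]['score'],L[0]['extent'],r); cv2.polylines(d,[cn],True,(255,0,255),1)
for p in([.512,0,.05],[.512,0,.01]):
    cv2.circle(d,tuple(int(round(x)) for x in proj(P,p)),3,(255,0,0),-1)
cv2.imwrite('pics/w5.png',d[:,:,::-1]); cv2.imwrite('pics/w5raw.png',im[:,:,::-1])
E
```

```text
t 11.6 p [ 0.4877 -0.0309  0.253 ] x-yaw 162.63 j [-0.06  0.21 -0.01  1.34 -0.    0.24] F [1.4 0.4 0.2] w 0.08491918718488778 0.0
foam 0.93 [438.6, 307.0, 41.7, 31.8] ((716.5498657226562, 67.45673370361328), (41.62049102783203, 54.492130279541016), 4.941737174987793)
channel 0.59 [204.7, 249.1, 108.7, 139.5] ((508.47991943359375, -142.155517578125), (123.9315414428711, 60.16592788696289), 3.988862991333008)
runner 0.62 [359.4, 201.6, 58.4, 119.8] ((513.9119873046875, 0.0410308837890625), (55.80169677734375, 120.52154541015625), 73.04457092285156)
outline 0.84 [299.9, 192.4, 157.9, 216.7] ((496.37432861328125, -46.256072998046875), (125.34344482421875, 205.853271484375), 81.6982192993164)
```

View pics/w5.png

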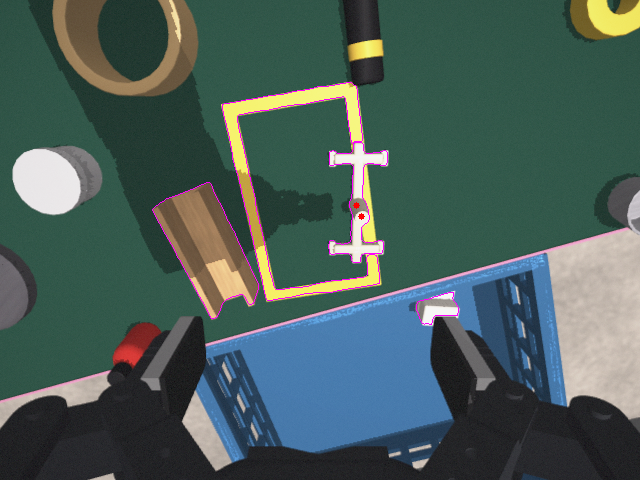

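The foam is in the crate at (438,307). The runner is square to the tool, and the projected sprue points at (356,205) and (361,216) fall on the real sprue.

Emit:
drive_tool --rows '[{"dx":-0.3,"dy":0.74,"dz":0.8,"wx":0,"wy":0,"wz":0,"hand":60},{"dx":-0.3,"dy":0.74,"dz":1.8,"wx":0,"wy":0,"wz":0,"hand":50},{"dx":-0.3,"dy":0.74,"dz":2.8,"wx":0,"wy":0,"wz":0,"hand":50},{"dx":-0.3,"dy":0.74,"dz":3.6,"wx":0,"wy":0,"wz":0,"hand":50},{"dx":-0.3,"dy":0.74,"dz":4.2,"wx":0,"wy":0,"wz":0,"hand":50},{"dx":-0.3,"dy":0.74,"dz":4.42,"wx":0,"wy":0,"wz":0,"hand":50},{"dx":-0.3,"dy":0.74,"dz":4.42,"wx":0,"wy":0,"wz":0,"hand":5},{"dx":-0.3,"dy":0.74,"dz":4.42,"wx":0,"wy":0,"wz":0,"hand":5},{"dx":-0.3,"dy":0.74,"dz":4.42,"wx":0,"wy":0,"wz":0,"hand":5},{"dx":-0.3,"dy":0.74,"dz":4.42,"wx":0,"wy":0,"wz":0,"hand":5},{"dx":-0.3,"dy":0.74,"dz":4.42,"wx":0,"wy":0,"wz":0,"hand":5}]'

```text
clock: 12.95
eef_pos: [0.5156, 0.0008, 0.028]
tool_rot: [0.15, 0.989, 0.0, 0.002]
ft_force: [-1.0, 0.9, 5.1]
grip_width: 0.0134
grasp_force: 59.6
```

Emit:
drive_tool --rows '[{"dx":0,"dy":0,"dz":-0.9,"wx":0,"wy":0,"wz":0,"hand":5},{"dx":-0.5,"dy":0,"dz":-1.6,"wx":0,"wy":0,"wz":0,"hand":5},{"dx":-1.4,"dy":0.1,"dz":-1.6,"wx":0,"wy":0,"wz":0,"hand":5},{"dx":-2.4,"dy":0.3,"dz":-1.6,"wx":0,"wy":0,"wz":0,"hand":5},{"dx":-3.4,"dy":0.38,"dz":-1.6,"wx":0,"wy":0,"wz":0,"hand":5},{"dx":-3.95,"dy":0.38,"dz":-1.2,"wx":0,"wy":0,"wz":0,"hand":5},{"dx":-3.95,"dy":0.38,"dz":-0.5,"wx":0,"wy":0,"wz":0,"hand":5},{"dx":-3.95,"dy":0.38,"dz":0.3,"wx":0,"wy":0,"wz":0,"hand":5},{"dx":-3.95,"dy":0.38,"dz":0.4,"wx":0,"wy":0,"wz":0,"hand":5},{"dx":-3.95,"dy":0.38,"dz":0.4,"wx":0,"wy":0,"wz":0,"hand":50},{"dx":-3.95,"dy":0.38,"dz":0.4,"wx":0,"wy":0,"wz":0,"hand":50},{"dx":-3.95,"dy":0.38,"dz":-0.6,"wx":0,"wy":0,"wz":0,"hand":60}]'

```text
clock: 14.15
eef_pos: [0.7039, -0.0394, 0.0511]
tool_rot: [0.15, 0.989, -0.001, -0.006]
ft_force: [0.6, 0.0, -1.5]
grip_width: 0.0562
grasp_force: 0.0
```

Run:
```python
from h import *
st()
```

```text
t 14.15 p [ 0.7039 -0.0394  0.0511] x-yaw 162.73 j [-0.06  0.78  0.38  1.18 -0.    0.25] F [ 0.6  0.  -1.5] w 0.056155608241223086 0.0
```

Run:
```python
from h import *
o=dict(eef_pos=np.array([.4877,-.0309,.253]),tool_rot=np.array([.151,.989,0,.005])/np.linalg.norm([.151,.989,0,.005])); P=pose('wrist',o)
for q in[(152,209),(214,318),(210,182),(258,290),(249,306)]: print(q,at(P,*q,.04).round(4),at(P,*q,0).round(4))
c=np.array([.510,-.149]);y=np.radians(4)
for a,b in[(-.06,-.023),(.06,-.023),(.06,.023),(-.06,.023)]:
    p=c+[a*np.cos(y)-b*np.sin(y),a*np.sin(y)+b*np.cos(y)]; print(np.round(proj(P,[*p,.04])),np.round(proj(P,[*p,0])))
```

```text
(152, 209) [ 0.4532 -0.1751  0.04  ] [ 0.4585 -0.1948  0.    ]
(214, 318) [ 0.5724 -0.1649  0.04  ] [ 0.5917 -0.1834  0.    ]
(210, 182) [ 0.4461 -0.1166  0.04  ] [ 0.4507 -0.1294  0.    ]
(258, 290) [ 0.5566 -0.113   0.04  ] [ 0.574  -0.1255  0.    ]
(249, 306) [ 0.5702 -0.1274  0.04  ] [ 0.5892 -0.1415  0.    ]
[150. 208.] [166. 197.]
[211. 318.] [220. 299.]
[254. 303.] [259. 284.]
[197. 189.] [208. 180.]
```

Emit:
drive_tool --rows '[{"dx":0,"dy":0,"dz":-1,"wx":0,"wy":0,"wz":0,"hand":85},{"dx":0.5,"dy":-0.6,"dz":-1.6,"wx":0,"wy":0,"wz":-1.5,"hand":85},{"dx":1.2,"dy":-1.3,"dz":-1.6,"wx":0,"wy":0,"wz":-3,"hand":85},{"dx":1.9,"dy":-2,"dz":-1.6,"wx":0,"wy":0,"wz":-4.35,"hand":85},{"dx":2.6,"dy":-2.7,"dz":-1.6,"wx":0,"wy":0,"wz":-4.35,"hand":85},{"dx":3.05,"dy":-3.22,"dz":-1.3,"wx":0,"wy":0,"wz":-4.35,"hand":85},{"dx":3.05,"dy":-3.22,"dz":-1,"wx":0,"wy":0,"wz":-4.35,"hand":80},{"dx":3.05,"dy":-3.22,"dz":-0.1,"wx":0,"wy":0,"wz":-4.35,"hand":80},{"dx":3.05,"dy":-3.22,"dz":0.5,"wx":0,"wy":0,"wz":-4.35,"hand":80},{"dx":3.05,"dy":-3.22,"dz":0.6,"wx":0,"wy":0,"wz":-4.35,"hand":80},{"dx":3.05,"dy":-3.22,"dz":0.6,"wx":0,"wy":0,"wz":-4.35,"hand":38},{"dx":3.05,"dy":-3.22,"dz":0.6,"wx":0,"wy":0,"wz":-4.35,"hand":38},{"dx":3.05,"dy":-3.22,"dz":0.6,"wx":0,"wy":0,"wz":-4.35,"hand":38},{"dx":3.05,"dy":-3.22,"dz":0.6,"wx":0,"wy":0,"wz":-4.35,"hand":38}]'

```text
clock: 15.55
eef_pos: [0.5176, -0.1488, 0.0294]
tool_rot: [-0.039, 0.999, -0.001, 0.003]
ft_force: [-0.7, 0.3, 6.7]
grip_width: 0.0447
grasp_force: 63.8
```

Emit:
drive_tool --rows '[{"dx":0,"dy":0,"dz":-0.9,"wx":0,"wy":0,"wz":0,"hand":38},{"dx":-0.5,"dy":0.1,"dz":-1.6,"wx":0,"wy":0,"wz":0,"hand":38},{"dx":-1.4,"dy":0.3,"dz":-1.6,"wx":0,"wy":0,"wz":0,"hand":38},{"dx":-2.4,"dy":0.5,"dz":-1.6,"wx":0,"wy":0,"wz":0,"hand":38},{"dx":-3.4,"dy":0.67,"dz":-1.6,"wx":0,"wy":0,"wz":0,"hand":38},{"dx":-4,"dy":0.67,"dz":-1.3,"wx":0,"wy":0,"wz":0,"hand":38},{"dx":-4,"dy":0.67,"dz":-1.1,"wx":0,"wy":0,"wz":0,"hand":38},{"dx":-4,"dy":0.67,"dz":-0.4,"wx":0,"wy":0,"wz":0,"hand":38},{"dx":-4,"dy":0.67,"dz":0.2,"wx":0,"wy":0,"wz":0,"hand":38},{"dx":-4,"dy":0.67,"dz":0.2,"wx":0,"wy":0,"wz":0,"hand":38},{"dx":-4,"dy":0.67,"dz":0.2,"wx":0,"wy":0,"wz":0,"hand":75},{"dx":-4,"dy":0.67,"dz":0.2,"wx":0,"wy":0,"wz":0,"hand":75},{"dx":-4,"dy":0.67,"dz":-0.8,"wx":0,"wy":0,"wz":0,"hand":80},{"dx":-4,"dy":0.67,"dz":-1.8,"wx":0,"wy":0,"wz":0,"hand":80}]'

```text
clock: 16.95
eef_pos: [0.711, -0.0992, 0.118]
tool_rot: [-0.039, 0.999, 0.0, -0.001]
ft_force: [1.7, 0.1, 1.3]
grip_width: 0.0803
grasp_force: 0.0
```

Emit:
drive_tool --rows '[{"dx":0.3,"dy":0.3,"dz":-0.9,"wx":0,"wy":0,"wz":0,"hand":85},{"dx":0.8,"dy":0.8,"dz":-1.6,"wx":0,"wy":0,"wz":0,"hand":85},{"dx":5.1,"dy":9.2,"dz":-3.7,"wx":0,"wy":0,"wz":-4.1,"hand":85},{"dx":5.1,"dy":9.2,"dz":-3.7,"wx":0,"wy":0,"wz":-4.1,"hand":85},{"dx":5.1,"dy":9.2,"dz":-3.7,"wx":0,"wy":0,"wz":-4.1,"hand":85},{"dx":5.1,"dy":9.2,"dz":-3.7,"wx":0,"wy":0,"wz":-4.1,"hand":85},{"dx":5.1,"dy":9.2,"dz":-3.7,"wx":0,"wy":0,"wz":-4.1,"hand":85},{"dx":5.1,"dy":9.2,"dz":-3.7,"wx":0,"wy":0,"wz":-4.1,"hand":85},{"dx":5.1,"dy":9.2,"dz":-3.7,"wx":0,"wy":0,"wz":-4.1,"hand":85},{"dx":5.1,"dy":9.2,"dz":-3.7,"wx":0,"wy":0,"wz":-4.1,"hand":85},{"dx":5.1,"dy":9.2,"dz":-3.7,"wx":0,"wy":0,"wz":-4.1,"hand":85},{"dx":5.1,"dy":9.2,"dz":-3.7,"wx":0,"wy":0,"wz":-4.1,"hand":85},{"dx":5.1,"dy":9.2,"dz":-3.7,"wx":0,"wy":0,"wz":-4.1,"hand":85},{"dx":5.1,"dy":9.2,"dz":-3.7,"wx":0,"wy":0,"wz":-4.1,"hand":85}]'

```text
clock: 18.35
eef_pos: [0.4215, 0.3403, 0.3039]
tool_rot: [-0.217, 0.976, 0.001, 0.002]
ft_force: [-1.0, 0.1, 0.2]
grip_width: 0.0851
grasp_force: 0.0
```

Run:
```python
from h import *
o=st(); P=pose('wrist',o); im=bot.camera('wrist'); d=im.copy()
for n in('nest','screwcup','smallroll'):
    L=bot.outline_of('wrist',n)
    if L:
        for z in (.0,.012,.042):
            cn,r=rect(P,L[0]['region'],z); print(n,z,L[0]['score'],L[0]['extent'],r)
c=np.array([.452,.362]);y=np.radians(25)
def quad(l,w,z,col):
    q=[]
    for a,b in[(-l,-w),(l,-w),(l,w),(-l,w)]:
        p=c+[a*np.cos(y)-b*np.sin(y),a*np.sin(y)+b*np.cos(y)]; q.append(proj(P,[*p,z]))
    cv2.polylines(d,[np.round(q).astype(int)],True,col,1)
quad(.07,.03,.0,(255,0,0)); quad(.07,.03,.012,(255,0,255)); quad(.055,.025,.042,(0,0,255))
cv2.imwrite('pics/w6.png',d[:,:,::-1]); cv2.imwrite('pics/w6raw.png',im[:,:,::-1])
im=bot.camera('scene'); 
for t in('foam','channel','runner'): print(t,[(l['score'],l['extent']) for l in bot.look_for('scene',t)[:1]])
```

```text
t 18.35 p [0.4215 0.3403 0.3039] x-yaw -154.92 j [ 0.68  0.31  0.25  1.51 -0.    0.24] F [-1.   0.1  0.2] w 0.08514496870009719 0.0
nest 0.0 0.73 [326.1, 216.9, 55.9, 126.8] ((456.5584411621094, 364.033203125), (144.4374237060547, 62.06727600097656), 24.785945892333984)
nest 0.012 0.73 [326.1, 216.9, 55.9, 126.8] ((453.50018310546875, 362.3828430175781), (140.45225524902344, 60.354759216308594), 24.785951614379883)
nest 0.042 0.73 [326.1, 216.9, 55.9, 126.8] ((445.8546142578125, 358.2569580078125), (130.48939514160156, 56.073543548583984), 24.785907745361328)
screwcup 0.0 0.71 [189.9, 287.8, 53.8, 53.3] ((605.1203002929688, 253.712646484375), (71.70362091064453, 59.40739059448242), 11.012967109680176)
screwcup 0.012 0.71 [189.9, 287.8, 53.8, 53.3] ((597.963134765625, 255.1061553955078), (69.72526550292969, 57.7682991027832), 11.013033866882324)
screwcup 0.042 0.71 [189.9, 287.8, 53.8, 53.3] ((580.0701904296875, 258.5898742675781), (64.77938079833984, 53.670555114746094), 11.013007164001465)
smallroll 0.0 0.69 [244.4, 132.2, 58.4, 58.8] ((409.7431335449219, 243.86717224121094), (59.259925842285156, 62.18714141845703), 25.01299285888672)
smallroll 0.012 0.69 [244.4, 132.2, 58.4, 58.8] ((407.9765319824219, 245.53233337402344), (57.62489700317383, 60.47135925292969), 25.01296615600586)
smallroll 0.042 0.69 [244.4, 132.2, 58.4, 58.8] ((403.56024169921875, 249.6951904296875), (53.53731918334961, 56.181861877441406), 25.013015747070312)
foam [(0.68, [367.2, 310.4, 29.6, 52.2])]
channel [(0.59, [289.0, 327.0, 29.2, 55.7])]
runner [(0.91, [315.7, 323.9, 30.2, 48.3])]
```

View pics/w6.png

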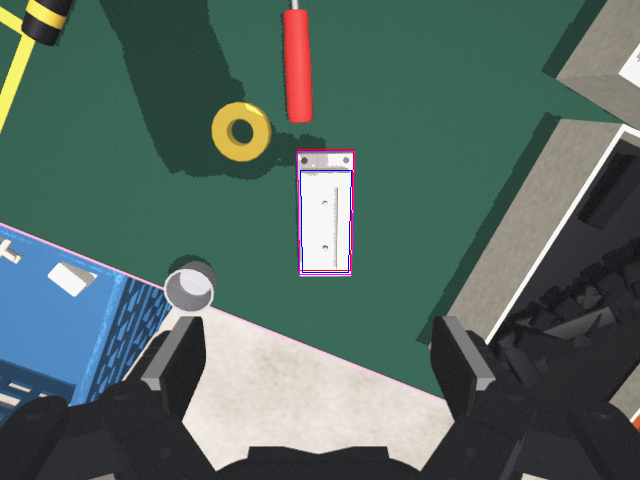

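Scrap shows in the crate at the left edge of the view. The projected nest model (140x60 base, 110x50 cradle) coincides with the real nest at (326,215).

Emit:
drive_tool --rows '[{"dx":-0.4,"dy":0.1,"dz":0.9,"wx":0,"wy":0,"wz":0.06,"hand":85},{"dx":-0.76,"dy":0.13,"dz":1.8,"wx":0,"wy":0,"wz":0.06,"hand":85},{"dx":-0.76,"dy":0.13,"dz":2.7,"wx":0,"wy":0,"wz":0.06,"hand":85},{"dx":-0.76,"dy":0.13,"dz":3.6,"wx":0,"wy":0,"wz":0.06,"hand":85},{"dx":-0.76,"dy":0.13,"dz":4.4,"wx":0,"wy":0,"wz":0.06,"hand":85},{"dx":-0.76,"dy":0.13,"dz":4.9,"wx":0,"wy":0,"wz":0.06,"hand":80},{"dx":-0.76,"dy":0.13,"dz":5.1,"wx":0,"wy":0,"wz":0.06,"hand":75},{"dx":-0.76,"dy":0.13,"dz":5.1,"wx":0,"wy":0,"wz":0.06,"hand":75},{"dx":-0.76,"dy":0.13,"dz":5.1,"wx":0,"wy":0,"wz":0.06,"hand":75}]'

```text
clock: 19.65
eef_pos: [0.4543, 0.3621, 0.0476]
tool_rot: [-0.214, 0.977, 0.001, 0.001]
ft_force: [0.7, 0.7, -0.4]
grip_width: 0.0751
grasp_force: 0.0
```

Run:
```python
from h import *
st(); delta([.453,.3623,.029],204.8)
```

```text
t 19.65 p [0.4543 0.3621 0.0476] x-yaw -155.34 j [ 0.67  0.55 -0.07  0.95  0.    0.24] F [ 0.7  0.7 -0.4] w 0.07509917203697053 0.0
d [0.02 0.01 0.37] wz -0.03 z tilt [ 0.002  0.001 -1.   ]
```

Close slowly on the cradle, then lift a little.

Emit:
drive_tool --rows '[{"dx":0,"dy":0,"dz":0.2,"wx":0,"wy":0,"wz":0,"hand":75},{"dx":0,"dy":0,"dz":0.38,"wx":0,"wy":0,"wz":0,"hand":75},{"dx":0,"dy":0,"dz":0.38,"wx":0,"wy":0,"wz":0,"hand":75},{"dx":0,"dy":0,"dz":0.38,"wx":0,"wy":0,"wz":0,"hand":60},{"dx":0,"dy":0,"dz":0.38,"wx":0,"wy":0,"wz":0,"hand":40},{"dx":0,"dy":0,"dz":0.38,"wx":0,"wy":0,"wz":0,"hand":40},{"dx":0,"dy":0,"dz":0.38,"wx":0,"wy":0,"wz":0,"hand":40},{"dx":0,"dy":0,"dz":0.38,"wx":0,"wy":0,"wz":0,"hand":40},{"dx":0,"dy":0,"dz":0.38,"wx":0,"wy":0,"wz":0,"hand":40}]'

```text
clock: 20.55
eef_pos: [0.4536, 0.3623, 0.0281]
tool_rot: [-0.214, 0.977, 0.001, 0.001]
ft_force: [-1.0, 1.8, 5.6]
grip_width: 0.0486
grasp_force: 65.9
```

Run:
```python
from h import *
st(); delta([.4964,-.0463,.029],171.7)
```

```text
t 20.55 p [0.4536 0.3623 0.0281] x-yaw -155.31 j [ 0.67  0.57 -0.09  0.91  0.    0.24] F [-1.   1.8  5.6] w 0.04862370392599215 65.92618200927973
d [ 2.64 -7.78 -0.03] wz 6.6 z tilt [ 0.001  0.002 -1.   ]
```

Emit:
drive_tool --rows '[{"dx":0,"dy":0,"dz":-0.4,"wx":0,"wy":0,"wz":0,"hand":40},{"dx":0,"dy":0,"dz":-1,"wx":0,"wy":0,"wz":0,"hand":40},{"dx":0,"dy":-0.2,"dz":-1.7,"wx":0,"wy":0,"wz":0.2,"hand":40},{"dx":0.2,"dy":-0.7,"dz":-2,"wx":0,"wy":0,"wz":0.7,"hand":40},{"dx":0.5,"dy":-1.3,"dz":-2,"wx":0,"wy":0,"wz":1.3,"hand":40},{"dx":0.75,"dy":-2,"dz":-2,"wx":0,"wy":0,"wz":2,"hand":40},{"dx":0.95,"dy":-2.7,"dz":-2,"wx":0,"wy":0,"wz":2.6,"hand":40},{"dx":1.2,"dy":-3.4,"dz":-2,"wx":0,"wy":0,"wz":3.2,"hand":40},{"dx":1.4,"dy":-4.1,"dz":-2,"wx":0,"wy":0,"wz":3.8,"hand":40},{"dx":1.65,"dy":-4.8,"dz":-2,"wx":0,"wy":0,"wz":4.4,"hand":40},{"dx":1.85,"dy":-5.5,"dz":-2,"wx":0,"wy":0,"wz":5,"hand":40},{"dx":2.1,"dy":-6.2,"dz":-2,"wx":0,"wy":0,"wz":5.6,"hand":40},{"dx":2.3,"dy":-6.8,"dz":-2,"wx":0,"wy":0,"wz":6.1,"hand":40},{"dx":2.5,"dy":-7.3,"dz":-2,"wx":0,"wy":0,"wz":6.5,"hand":40},{"dx":2.6,"dy":-7.6,"dz":-1.9,"wx":0,"wy":0,"wz":6.6,"hand":40},{"dx":2.64,"dy":-7.78,"dz":-1.6,"wx":0,"wy":0,"wz":6.6,"hand":40},{"dx":2.64,"dy":-7.78,"dz":-1.2,"wx":0,"wy":0,"wz":6.6,"hand":40},{"dx":2.64,"dy":-7.78,"dz":-0.8,"wx":0,"wy":0,"wz":6.6,"hand":40},{"dx":2.64,"dy":-7.78,"dz":-0.6,"wx":0,"wy":0,"wz":6.6,"hand":40},{"dx":2.64,"dy":-7.78,"dz":-0.6,"wx":0,"wy":0,"wz":6.6,"hand":40}]'

```text
clock: 22.55
eef_pos: [0.4931, -0.0472, 0.0549]
tool_rot: [0.073, 0.997, -0.0, -0.003]
ft_force: [-0.0, -0.1, -4.5]
grip_width: 0.0489
grasp_force: 64.8
```

Run:
```python
from h import *
st(); delta([.4964,-.0463,.0285],171.7)
for cam in('scene',):
    bot.camera(cam)
    for t in('foam','channel','runner','screwcup','smallroll','glue','tin'): print(t,[(round(l['score'],2),np.round(l['extent']).tolist()) for l in bot.look_for(cam,t)[:1]])
```

```text
t 22.55 p [ 0.4931 -0.0472  0.0549] x-yaw 171.66 j [-0.09  0.4  -0.3   0.88 -0.    0.05] F [-0.  -0.1 -4.5] w 0.048893896484155604 64.8166647925973
d [-0.07  0.03  0.53] wz -0.01 z tilt [-0.006 -0.    -1.   ]
foam [(0.88, [366.0, 310.0, 27.0, 55.0])]
channel [(0.77, [290.0, 327.0, 29.0, 56.0])]
runner [(0.85, [316.0, 324.0, 32.0, 50.0])]
screwcup [(0.96, [440.0, 227.0, 19.0, 30.0])]
smallroll [(0.8, [413.0, 169.0, 27.0, 27.0])]
glue [(0.59, [203.0, 250.0, 20.0, 24.0])]
tin [(0.66, [208.0, 188.0, 28.0, 30.0])]
```

Emit:
drive_tool --rows '[{"dx":-0.03,"dy":0.02,"dz":0.15,"wx":0,"wy":0,"wz":0,"hand":40},{"dx":-0.03,"dy":0.02,"dz":0.3,"wx":0,"wy":0,"wz":0,"hand":40},{"dx":-0.03,"dy":0.02,"dz":0.4,"wx":0,"wy":0,"wz":0,"hand":40},{"dx":-0.03,"dy":0.02,"dz":0.4,"wx":0,"wy":0,"wz":0,"hand":40},{"dx":-0.03,"dy":0.02,"dz":0.4,"wx":0,"wy":0,"wz":0,"hand":40}]'

```text
clock: 23.45
eef_pos: [0.497, -0.0463, 0.0369]
tool_rot: [0.073, 0.997, -0.0, -0.001]
ft_force: [-0.1, -0.4, -4.8]
grip_width: 0.0488
grasp_force: 65.0
```

Run:
```python
from h import *
st(); delta([.4964,-.0463,.0285],171.7)
```

```text
t 23.45 p [ 0.497  -0.0463  0.0369] x-yaw 171.67 j [-0.09  0.43 -0.31  0.83 -0.    0.05] F [-0.1 -0.4 -4.8] w 0.04882481024852581 64.98960770666599
d [ 0.01 -0.    0.17] wz -0.01 z tilt [-0.001  0.    -1.   ]
```

Emit:
drive_tool --rows '[{"dx":0.01,"dy":0,"dz":0.05,"wx":0,"wy":0,"wz":0,"hand":40},{"dx":0.01,"dy":0,"dz":0.09,"wx":0,"wy":0,"wz":0,"hand":40},{"dx":0.01,"dy":0,"dz":0.12,"wx":0,"wy":0,"wz":0,"hand":40},{"dx":0.01,"dy":0,"dz":0.15,"wx":0,"wy":0,"wz":0,"hand":40},{"dx":0.01,"dy":0,"dz":0.17,"wx":0,"wy":0,"wz":0,"hand":40},{"dx":0.01,"dy":0,"dz":0.17,"wx":0,"wy":0,"wz":0,"hand":40},{"dx":0.01,"dy":0,"dz":0.17,"wx":0,"wy":0,"wz":0,"hand":40}]'

```text
clock: 24.15
eef_pos: [0.4969, -0.0463, 0.0288]
tool_rot: [0.073, 0.997, 0.0, 0.0]
ft_force: [-0.0, 1.1, -3.9]
grip_width: 0.0491
grasp_force: 65.0
```

Emit:
drive_tool --rows '[{"dx":0,"dy":0,"dz":0.01,"wx":0,"wy":0,"wz":0,"hand":40},{"dx":0,"dy":0,"dz":0.015,"wx":0,"wy":0,"wz":0,"hand":40},{"dx":0,"dy":0,"dz":0.015,"wx":0,"wy":0,"wz":0,"hand":40}]'

```text
clock: 24.45
eef_pos: [0.4969, -0.0463, 0.0282]
tool_rot: [0.073, 0.997, -0.0, 0.0]
ft_force: [0.2, 0.3, -3.7]
grip_width: 0.0489
grasp_force: 65.1
```

Emit:
drive_tool --rows '[{"dx":0,"dy":0,"dz":0.01,"wx":0,"wy":0,"wz":0,"hand":40},{"dx":0,"dy":0,"dz":0.02,"wx":0,"wy":0,"wz":0,"hand":40},{"dx":0,"dy":0,"dz":0.02,"wx":0,"wy":0,"wz":0,"hand":40}]'

```text
clock: 24.75
eef_pos: [0.497, -0.0463, 0.0281]
tool_rot: [0.073, 0.997, 0.0, 0.0]
ft_force: [-3.9, -0.2, 5.4]
grip_width: 0.049
grasp_force: 66.1
```

In contact, with the force at +5 N. Now I'll release, rise and check.

Emit:
drive_tool --rows '[{"dx":0,"dy":0,"dz":0,"wx":0,"wy":0,"wz":0,"hand":60},{"dx":0,"dy":0,"dz":0,"wx":0,"wy":0,"wz":0,"hand":70},{"dx":0,"dy":0,"dz":0,"wx":0,"wy":0,"wz":0,"hand":75},{"dx":0,"dy":0,"dz":0,"wx":0,"wy":0,"wz":0,"hand":75},{"dx":0,"dy":0,"dz":-0.3,"wx":0,"wy":0,"wz":0,"hand":75},{"dx":0,"dy":0,"dz":-1,"wx":0,"wy":0,"wz":0,"hand":80},{"dx":0,"dy":0,"dz":-2,"wx":0,"wy":0,"wz":0,"hand":85},{"dx":0,"dy":0,"dz":-3,"wx":0,"wy":0,"wz":0,"hand":85},{"dx":0.5,"dy":0,"dz":-4,"wx":0,"wy":0,"wz":0,"hand":85},{"dx":1,"dy":0,"dz":-4.6,"wx":0,"wy":0,"wz":0,"hand":85},{"dx":1,"dy":0,"dz":-4.6,"wx":0,"wy":0,"wz":0,"hand":85},{"dx":1,"dy":0,"dz":-4.6,"wx":0,"wy":0,"wz":0,"hand":85}]'

```text
clock: 25.95
eef_pos: [0.4478, -0.039, 0.2581]
tool_rot: [0.073, 0.997, -0.0, 0.002]
ft_force: [0.0, -0.4, -0.4]
grip_width: 0.0849
grasp_force: 0.0
```

Run:
```python
from h import *
o=st(); P=pose('wrist',o); im=bot.camera('wrist'); d=im.copy()
for n,z in(('nest',.012),('outline',0)):
    L=bot.outline_of('wrist',n)
    if L: cn,r=rect(P,L[0]['region'],z); print(n,L[0]['score'],r); cv2.polylines(d,[cn],True,(255,0,255),1)
b=bot.camera('side')
c,f,oo,rr=S=pose('side'); u,v=map(int,proj(S,[.479,-.3935,.19]))
k=cv2.resize(b[v-40:v+40,u-40:u+40],(320,320),interpolation=cv2.INTER_CUBIC)
out=np.zeros((480,640+0,3),np.uint8); out[:]=d; 
out[:200,:200]=cv2.resize(k,(200,200))
cv2.imwrite('pics/w7.png',out[:,:,::-1])
```

```text
t 25.95 p [ 0.4478 -0.039   0.2581] x-yaw 171.68 j [-0.09  0.13 -0.09  1.35 -0.    0.06] F [ 0.  -0.4 -0.4] w 0.08494612865144277 0.0
nest 0.74 ((498.32281494140625, -47.92353439331055), (61.86747360229492, 143.12278747558594), 81.90215301513672)
outline 0.55 ((496.98992919921875, -45.905784606933594), (124.08267211914062, 204.59378051757812), 81.8288803100586)
```

View pics/w7.png

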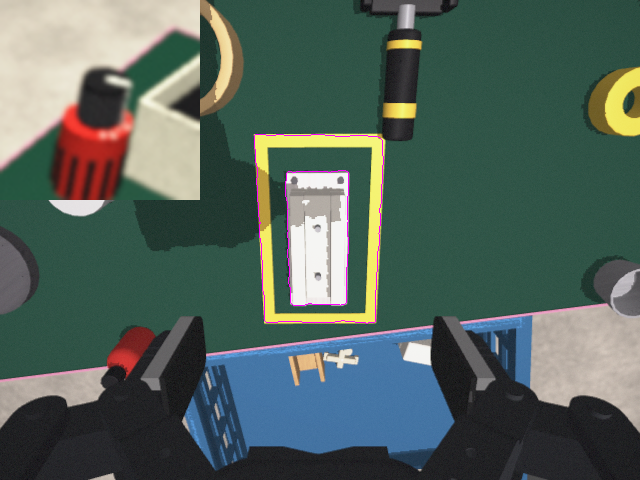

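The nest sits upright and square inside the outline, about 2 mm off centre, and all three scrap pieces are in the crate (rows 340–385). I'll check the sleeve angle numerically, running the same algorithm on the earlier picture.

```bash
cat >> h.py <<'E'
def line(P,im,c=(.479,-.3935)):
    acc=[]
    for r in np.linspace(.004,.017,27):
        for a in np.arange(0,360,1.):
            x,y=proj(P,[c[0]+r*np.cos(np.radians(a)),c[1]+r*np.sin(np.radians(a)),.212])
            if im[int(round(y)),int(round(x))].min()>150: acc.append((c[0]+r*np.cos(np.radians(a)),c[1]+r*np.sin(np.radians(a))))
    q=np.array(acc,np.float32)*1000; f=cv2.fitLine(q,cv2.DIST_HUBER,0,.01,.01).ravel()
    return np.degrees(np.arctan2(f[1],f[0]))%180,len(q),q.mean(0)
E
python3 - <<'E'
from h import *
q=np.array([.007,1,0,0]);q/=np.linalg.norm(q)
P=pose('wrist',dict(eef_pos=np.array([.4496,-.3899,.3422]),tool_rot=q))
print(line(P,cv2.imread('pics/w2full.png')))
delta([.4496,-.3899,.3422],179.2)
E
```

```text
(np.float32(44.87188), 974, array([ 474.8905 , -400.79803], dtype=float32))
d [-1.06 -6.94 -1.74] wz -1.51 z tilt [-0.003  0.    -1.   ]
```

Emit:
drive_tool --rows '[{"dx":0,"dy":-0.4,"dz":-1,"wx":0,"wy":0,"wz":-1.5,"hand":85},{"dx":-1.06,"dy":-6.94,"dz":-1.74,"wx":0,"wy":0,"wz":-1.5,"hand":85},{"dx":-1.06,"dy":-6.94,"dz":-1.74,"wx":0,"wy":0,"wz":-1.5,"hand":85},{"dx":-1.06,"dy":-6.94,"dz":-1.74,"wx":0,"wy":0,"wz":-1.5,"hand":85},{"dx":-1.06,"dy":-6.94,"dz":-1.74,"wx":0,"wy":0,"wz":-1.5,"hand":85},{"dx":-1.06,"dy":-6.94,"dz":-1.74,"wx":0,"wy":0,"wz":-1.5,"hand":85},{"dx":-1.06,"dy":-6.94,"dz":-1.74,"wx":0,"wy":0,"wz":-1.5,"hand":85},{"dx":-1.06,"dy":-6.94,"dz":-1.74,"wx":0,"wy":0,"wz":-1.5,"hand":85},{"dx":-1.06,"dy":-6.94,"dz":-1.74,"wx":0,"wy":0,"wz":-1.5,"hand":85},{"dx":-1.06,"dy":-6.94,"dz":-1.74,"wx":0,"wy":0,"wz":-1.5,"hand":85},{"dx":-1.06,"dy":-6.94,"dz":-1.74,"wx":0,"wy":0,"wz":-1.5,"hand":85},{"dx":-1.06,"dy":-6.94,"dz":-1.74,"wx":0,"wy":0,"wz":-1.5,"hand":85}]'

```text
clock: 27.35
eef_pos: [0.4499, -0.3887, 0.3439]
tool_rot: [0.006, 1.0, 0.0, -0.0]
ft_force: [-1.3, -0.4, 0.5]
grip_width: 0.085
grasp_force: 0.0
```

Run:
```python
from h import *
o=st(); P=pose('wrist',o); im=bot.camera('wrist'); cv2.imwrite('pics/w8.png',im[:,:,::-1]); print(line(P,im))
q=np.array([.007,1,0,0]);q/=np.linalg.norm(q)
P0=pose('wrist',dict(eef_pos=np.array([.4496,-.3899,.3422]),tool_rot=q)); im0=cv2.imread('pics/w2full.png')[:,:,::-1]
# white component whose centroid lies on the sleeve top; fit its rectified points
for PP,I in((P0,im0),(P,im)):
    u,v=map(int,proj(PP,[.479,-.3935,.212])); m=(I[v-32:v+14,u-30:u+30].min(2)>195).astype(np.uint8)
    n,l,s,ce=cv2.connectedComponentsWithStats(m)
    for i in range(1,n):
        if s[i,4]<25: continue
        ys,xs=np.where(l==i); w=np.array([at(PP,x+u-30,y+v-32,.212)[:2]*1000 for x,y in zip(xs,ys)],np.float32)
        f=cv2.fitLine(w,cv2.DIST_L2,0,.01,.01).ravel(); print(s[i].tolist(),ce[i].round(1),'ang',np.degrees(np.arctan2(f[1],f[0]))%180+180,'passes',f[2:])
```

```text
t 27.35 p [ 0.4499 -0.3887  0.3439] x-yaw 179.28 j [-0.71  0.43  0.54  1.68  0.   -0.7 ] F [-1.3 -0.4  0.5] w 0.08495562098042539 0.0
(np.float32(10.244734), 877, array([ 470.9877 , -396.02032], dtype=float32))
[7, 17, 25, 19, 181] [18.9 26. ] ang 231.76437 passes [ 474.05835 -401.6427 ]
[22, 9, 12, 26, 139] [27.4 22.9] ang 192.28395 passes [ 471.8954 -395.7283]
```

Sleeve line moved from 231.8° to 192.3°, which is number 6 (measured at 192.3°). Everything is done and the arm is clear.

```bash
python3 -c "
from workcell import bot
print(bot.job_done())"
```

```text
the job is handed in; nothing more can be done
None
```

The job is handed in: all three scrap pieces are in the crate, the nest stands upright and square in the outline about 2 mm off centre, the sleeve reads 6, and the clock was at about 27 s of 72 s at the last reading.

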